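Set out the smear-staining station

TASK

Set out the smear-staining station: stand the blue slide box flat on the bench half-way between the pink culture dish and the bench timer, its long side along the line that joins those two, and stand the immersion oil bottle upright on the middle of the slide box's lid. Of the two dark steel bottle rings, stand the white vial in the one on the culture dish's side and the amber dropper bottle in the one on the timer's side. Do not knock over any bottle, and let go of everything.

Things in the scene. Friction and masses are not known exactly. Their poses are not given: they have to be found in the camera images.
- slide_box_center (a point): blue slide box with a hinged lid, loose, closed and flat on top: 53 (its x axis) by 84 (its y axis, the long side) by 36 high. The point is at its centre, half-way up (18 above its underside), z up. Grasp it across the 53 mm side. At the start its long side is within 0.5 rad of the world y direction
- dropper_center (a point): amber round dropper bottle with a black narrow cap, loose, standing: body diameter 34 up to 47, cap diameter 19, 62 high over all. The point is on its axis half-way up (31 above its underside), z up
- oil_center (a point): small white round immersion oil bottle with a red narrow cap, loose, standing: body diameter 29 up to 42, cap diameter 16, 55 high over all. The point is on its axis half-way up (28 above its underside), z up
- vial_center (a point): plain all-white round sample vial with a white ribbed cap, loose, standing, the most slender of the three bottles: body diameter 23 up to 40, cap diameter 19, 50 high over all. The point is on its axis half-way up (25 above its underside), z up
- ring_left_center (a point): low dark steel bottle ring lying on the bench, fixed: outer diameter 62, inner diameter 42, height 9, open in the middle so that a bottle stands on the bench inside it; of the two identical rings this is the one on the robot's left (greater y). The point is on the ring's axis at bench level
- ring_right_center (a point): low dark steel bottle ring lying on the bench, fixed: outer diameter 62, inner diameter 42, height 9, open in the middle so that a bottle stands on the bench inside it; of the two identical rings this is the one on the robot's right (smaller y). The point is on the ring's axis at bench level
- dish_center (a point): round shallow petri dish with pink agar, lying flat, fixed: diameter 92, height 15. It stands to the left or to the right of the middle (y = 0). The point is at its centre, half-way up; it stands 280 mm centre to centre from the bench timer, and its y axis lies along the line that joins the two
- timer_center (a point): white square bench timer with three round buttons and a small display, lying flat, fixed: 62 by 62 by 22 high, on the other side of the middle from the dish. The point is at its centre, about half-way up

How it is judged:
By the outcome, as a careful person would: the job done as asked, in the order asked, and still so for the second after the job is handed in, with the robot touching nothing.
It also fails if it takes over 112 s, if anything falls off the work surface, if the arm or the gripper's body presses on something with over 40 N, if the wrist force passes 120 N, or if a joint passes its speed limit or range.

ROBOT

A 7-joint arm with a two-finger parallel gripper is mounted at the origin on a cart in front of the work surface, level with it; the furniture and walls round the work are solid. World frame = base frame: x ahead of the robot, y to its left, z up, the work surface at z = 0. Lengths are in m, angles in rad, forces in N, time in s.
With the tool pointing down it reaches from about 0.4 to 0.85 m from the base axis. Payload 10.4 kg.
Tool frame: the origin (TCP) lies between the finger pads; the fingertips stand 11 mm ahead of it and the grasp point (between the pads) lies 8 mm behind it (tip_reach is the distance from the TCP to the fingertips, in m); z points along the fingers, y is the line along which they close (so a half turn about z gives the same grasp; the last joint's range is limited). The gripper opens to 85 mm and grips with 20 to 120 N. Pads are 22 mm wide; open, the fingers measure 114 mm over their backs; the gripper's body (76 mm by 85 mm) begins 54 mm behind the grasp point. The pads swing forward as they close: fully open they stand 13 mm farther back than shut.
Start: joints at [1.242, 0.332, -0.065, 1.46, 0.022, 1.35, -0.088], TCP at [0.188, -0.596, 0.242] pointing down, gripper open.
Joint ranges: [-2.6, 2.6], [-0.5, 2.12], [-1.47, 1.34], [0.16, 2.42], [-1.27, 4.41], [0.06, 2.06], [-2.6, 2.6]. Speed limits (rad/s): [2.22, 2.22, 2.79, 2.79, 3.14, 3.14, 3.14].

INTERFACE

Orientations are given as a unit quaternion [x, y, z, w].
In Python, from workcell import * gives the robot as it stands.
- The arm moves only by the shell command python3 -m inch 'ROWS' [OPENING] [FORCE]. ROWS is JSON, a list of rows, each an object with "slide": the shift along the world's x, y, z in m, a list of three; "yaw": the turn about the world's z in rad. A call has 1 to 20 rows; each row is the pose to reach, as a shift and turn from the pose commanded when the call began; what a row does not reach only later rows make up. A row lasts 1/12 s, in which the tool goes at most 41.7 mm and 7.16 degrees, less where a joint would pass 70% of its speed; a pose out of reach is approached as far as the arm can. A call with a gripper value outside its range is refused whole. OPENING is the closure in counts, from 0 (fully open) to 255 (shut), set as the call begins (- or left out, the last holds). The fingers move at their own pace and stop on an object; FORCE is the grip in N (left out, the last holds). Time passes only in rows, so rows that repeat a pose let the fingers close. It gives the time, the measured TCP pose, the force, the opening and the grip force at its end, in the units of the state.
- get_obs(): the state, without advancing time (a new reading comes with each control period).
- camera(name): name is "scene" or "side" or "wrist"; returns a dict with "frame" (420x560x3 uint8, red, green, blue), "fx", "fy", "cx", "cy" (pixels), "extrinsics" (4x4, takes a point from world to camera coordinates). Camera axes: x right, y down, z forward; pixel columns grow to the right and rows downward; lengths in m; the calibration is good to about 2 mm. A picture is of the moment at which its call begins. There is no depth.
- hand_in(): hands the job in; it is judged then, once.
The state is a dict: "clock": time; "joint_pos": joint angles; "joint_velocities": joint speeds; "tau": joint torques, N m; "position": TCP position; "ee_rot": TCP orientation; "ft_force": force on the tool from outside, world axes, zero at the start; "torque": the same for the moment, N m; "grip_width": opening from 0.0 (shut) to 1.0 (fully open); "grasp_force": force on a finger pad.
Only numpy, scipy, OpenCV 4.12 (cv2) and the standard library are available. Lean on these libraries where they do the work, as an engineer would, in place of code of your own. Each camera call takes 0.05 s, during which the arm holds its last target. There are 200 camera calls.

## Working session

There is one attempt and no reset: what is moved stays moved. The work goes in short steps, Python scripts to look and compute and a shell command to move; the robot and the scene stay as the last step left them, time stands still between calls to the robot, and variables do not carry over. Pictures are saved under pics/ and viewed, at most 14 in all, crops included, and the job is handed in when it is done.

```bash
mkdir -p pics
python3 - <<'E'
from workcell import *
import cv2
o=get_obs();print({k:o[k] for k in('clock','position','ee_rot','ft_force','grip_width','grasp_force')})
for n in('scene','side'):
    c=camera(n);cv2.imwrite(f'pics/{n}0.png',c['frame'][:,:,::-1]);print(n,c['fx'],c['fy'],c['cx'],c['cy']);print(c['extrinsics'])
E
```

```text
{'clock': 0.0, 'position': array([ 0.1880531 , -0.59564795,  0.24150936]), 'ee_rot': array([ 9.88329456e-01,  1.52329748e-01, -1.47450583e-04, -7.15431052e-04]), 'ft_force': array([ 0.33752516,  0.67791871, -0.10146272]), 'grip_width': 0.9996232574034665, 'grasp_force': 0.0}
scene 387.6476058390205 387.6476058390205 281.7106500173374 222.24797534312177
[[-0.51550614 -0.85663368  0.02078824  0.29608053]
 [-0.55890436  0.31775092 -0.76593751  0.34846217]
 [ 0.64952239 -0.40646413 -0.64257885  0.53580851]
 [ 0.          0.          0.          1.        ]]
side 399.3038002934959 399.3038002934959 285.5039856593023 209.81531636720166
[[-9.99472726e-01 -3.24656486e-02 -5.01182242e-04  5.42078816e-01]
 [-2.11672990e-02  6.63196227e-01 -7.48146182e-01  5.59578664e-02]
 [ 2.46214332e-02 -7.47741096e-01 -6.63533751e-01  1.01135812e+00]
 [ 0.00000000e+00  0.00000000e+00  0.00000000e+00  1.00000000e+00]]
```

View pics/scene0.png

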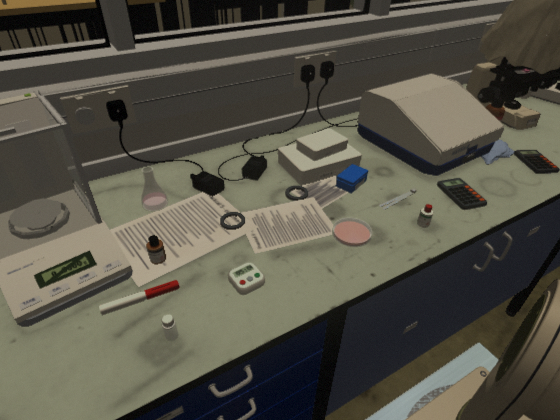

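View pics/side0.png

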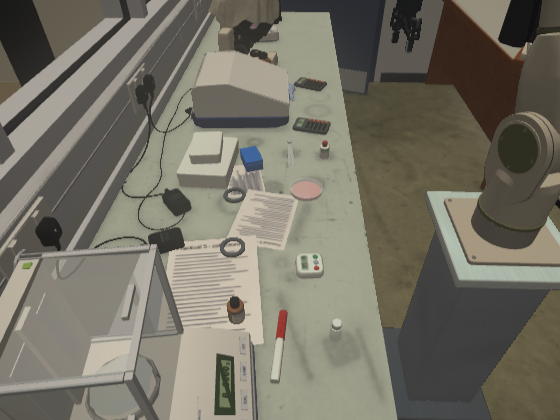

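Scene: timer (246,278), dish (352,232), box (352,178), oil (426,215), vial (170,327), dropper (155,249), rings (232,220) and (297,193). Side: timer (310,265), dish (306,189), box (251,158), oil (324,150), vial (336,328), dropper (236,307), rings (232,246) and (234,195). Next I make zoomed mosaics for refining.

```bash
cat > mos.py <<'E'
import cv2,numpy as np
def mos(f,pts,out,h=25,s=4):
    t=[]
    for n,(u,v) in pts.items():
        c=f[max(v-h,0):v+h,max(u-h,0):u+h]
        c=cv2.resize(c,(2*h*s,2*h*s),interpolation=cv2.INTER_CUBIC)
        for k in range(0,2*h,10):
            cv2.line(c,(k*s,0),(k*s,5),(0,255,255),1);cv2.line(c,(0,k*s),(5,k*s),(0,255,255),1)
            cv2.putText(c,str(u-h+k),(k*s,15),0,.33,(0,255,255));cv2.putText(c,str(v-h+k),(6,k*s+4),0,.33,(0,255,255))
        t.append(c)
    while len(t)%4:t.append(t[0]*0)
    cv2.imwrite(out,np.vstack([np.hstack(t[i:i+4]) for i in range(0,len(t),4)]))
E
python3 - <<'E'
import cv2
from mos import mos
mos(cv2.imread('pics/scene0.png'),dict(timer=(246,278),dish=(352,232),box=(352,178),oil=(426,215),vial=(170,327),drop=(155,249),rl=(232,220),rr=(297,193)),'pics/ms.png')
mos(cv2.imread('pics/side0.png'),dict(timer=(310,265),dish=(306,189),box=(251,158),oil=(324,150),vial=(336,328),drop=(236,307),rl=(232,246),rr=(234,195)),'pics/md.png')
E
```

```text
(no output)
```

View pics/ms.png

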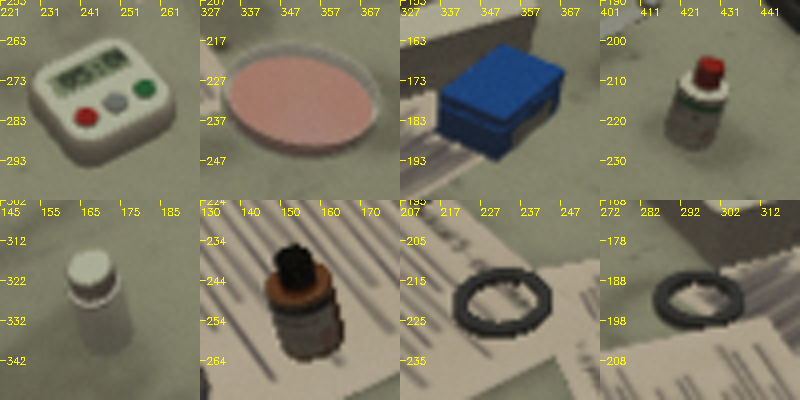

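View pics/md.png

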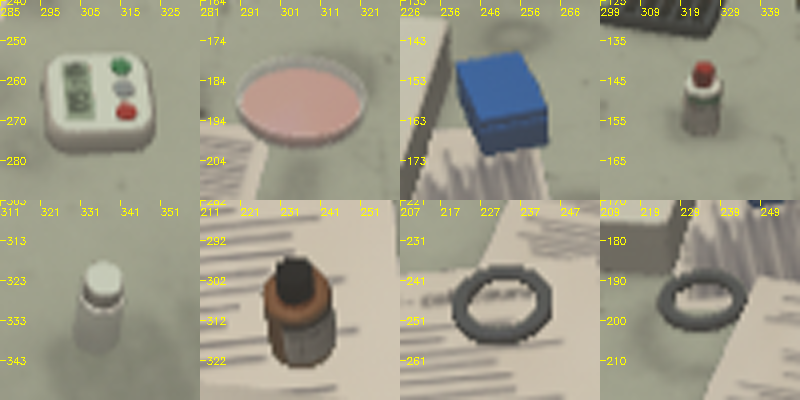

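Outlines read from both mosaics (e.g. scene: dish 332–372 × 217–246, box lid corners (337,177),(352,164),(368,170),(352,183)); I now fit the known shapes to these.

```bash
cat > fit.py <<'E'
import numpy as np
from scipy.optimize import least_squares
C={'scene':(387.6476,281.7107,222.2480,np.array([[-0.51550614,-0.85663368,0.02078824,0.29608053],[-0.55890436,0.31775092,-0.76593751,0.34846217],[0.64952239,-0.40646413,-0.64257885,0.53580851]])),
'side':(399.3038,285.5040,209.8153,np.array([[-9.99472726e-01,-3.24656486e-02,-5.01182242e-04,5.42078816e-01],[-2.11672990e-02,6.63196227e-01,-7.48146182e-01,5.59578664e-02],[2.46214332e-02,-7.47741096e-01,-6.63533751e-01,1.01135812]]))}
def proj(c,P,cam=None):
    f,cx,cy,E=cam or C[c];q=np.atleast_2d(P)@E[:,:3].T+E[:,3];return np.c_[f*q[:,0]/q[:,2]+cx,f*q[:,1]/q[:,2]+cy]
a=np.linspace(0,2*np.pi,73)
def cyl(*rz): return np.vstack([np.c_[r*np.cos(a),r*np.sin(a),0*a+z] for r,z in rz])
def sq(s,h,r,y):
    P=np.vstack([np.c_[sx*(s/2-r)+r*np.cos(a),sy*(s/2-r)+r*np.sin(a),0*a+z] for sx in(1,-1) for sy in(1,-1) for z in(0,h)])
    return P@np.array([[np.cos(y),np.sin(y),0],[-np.sin(y),np.cos(y),0],[0,0,1]])
def bb(c,P,cam=None): u=proj(c,P,cam);return np.r_[u[:,0].min(),u[:,0].max(),u[:,1].min(),u[:,1].max()]
S=dict(dish=cyl((.046,0),(.046,.015)),oil=cyl((.0145,0),(.0145,.042),(.008,.055)),vial=cyl((.0115,0),(.0115,.040),(.0095,.05)),
drop=cyl((.017,0),(.017,.045),(.0095,.062)),rl=cyl((.031,0),(.031,.009)),rr=cyl((.031,0),(.031,.009)))
E
python3 - <<'E'
from fit import *
M=dict(timer=([228.2,265,262.2,294.8],[295.5,323.5,253,278.2]),dish=([332.5,372.5,217.5,246.5],[290,322.7,177.7,200.7]),
oil=([417,433.2,204,227.7],[319.7,329.2,140.2,159.2]),vial=([161.5,178,314.2,340.7],[329.5,342,318.2,341.7]),drop=([146.2,165.7,235,264.2],[226.7,244.7,296.2,323.7]),
rl=([220,245,211.7,229.5],[220,245,237.2,257]),rr=([285,308,184.7,200.5],[223.5,245.7,186.7,202.7]))
X={}
for n,(m1,m2) in M.items():
    def res(p):
        P=(S[n] if n in S else sq(.062,.022,.012,p[2]))+[p[0],p[1],0]
        return np.r_[bb('scene',P)-m1,bb('side',P)-m2]+.4
    s=least_squares(res,[.6,0,.1]);X[n]=s.x[:2];print(n,s.x.round(4),s.fun.round(1))
b1=[(337,177.5),(352.5,164),(368.2,170.5),(352.5,183),(352,193)];b2=[(246.5,163.5),(240.2,149.7),(255.5,146.2),(262.7,160.5)]
def bx(p):
    c,s=np.cos(p[2]),np.sin(p[2]);L=np.array([(i*.0265,j*.042,z) for z in(.036,0) for i,j in((1,1),(1,-1),(-1,-1),(-1,1))])
    return L@np.array([[c,s,0],[-s,c,0],[0,0,1]])+[p[0],p[1],0]
def r(p):
    P=bx(p);A=proj('scene',P[[0,1,2,3,7]])
    return np.r_[(A-np.array(b1)+.4).ravel(),(proj('side',P[[0,1,2,3]])-np.array(b2)+.4).ravel()]
for y0 in(-.3,.3):
    s=least_squares(r,[.6,-.2,y0]);print('box',s.x.round(4),s.fun.round(1))
    print(proj('scene',bx(s.x)[:4]).round(),proj('side',bx(s.x)[:4]).round())
d=X['timer']-X['dish'];m=(X['timer']+X['dish'])/2;print('line',np.linalg.norm(d),'mid',m,'yaw of box y-axis',np.arctan2(-d[0],d[1]))
E
```

```text
timer [0.4853 0.1365 0.0321] [ 0.1  1.1 -1.7  1.3 -0.4 -0.2 -0.2  1.7]
dish [ 0.4924 -0.1456  0.1   ] [ 0.8  1.2 -0.7  1.1 -1.  -1.   0.5  2.1]
oil [ 0.4353 -0.3203  0.1   ] [ 0.4  1.1  0.1  0.2 -1.2 -0.6  1.2  1.2]
vial [0.4373 0.3103 0.1   ] [ 0.9  1.6  0.2  0.8 -1.4 -0.4  1.2  1.4]
drop [0.6363 0.2724 0.1   ] [ 0.9  1.8  0.1  0.9 -1.1 -0.3  0.3  2. ]
rl [0.6705 0.079  0.1   ] [ 0.5  1.5 -0.4  1.1 -1.2 -0.1  0.1  1.7]
rr [ 0.6917 -0.1184  0.1   ] [ 0.9  1.3  0.1  0.7 -1.1 -0.7  0.8  1.4]
box [ 0.6577 -0.274   0.3582] [-0.5 -1.2  0.  -0.2  1.1 -0.1  1.2  0.6 -0.2  1.8 -0.8  0.9 -1.3 -0.2
  0.   0.3  0.3  0.6]
[[336. 176.]
 [352. 163.]
 [369. 170.]
 [353. 183.]] [[245. 164.]
 [239. 149.]
 [255. 146.]
 [263. 161.]]
box [ 0.6577 -0.274   0.3582] [-0.5 -1.2  0.  -0.2  1.1 -0.1  1.2  0.6 -0.2  1.8 -0.8  0.9 -1.3 -0.2
  0.   0.3  0.3  0.6]
[[336. 176.]
 [352. 163.]
 [369. 170.]
 [353. 183.]] [[245. 164.]
 [239. 149.]
 [255. 146.]
 [263. 161.]]
line 0.282192181685747 mid [ 0.48885621 -0.00453491] yaw of box y-axis 0.025159695885864856
```

Run:
```python
from fit import *
import cv2
f=cv2.imread('pics/side0.png');g=cv2.imread('pics/scene0.png')
y=.358;R=np.array([[np.cos(y),-np.sin(y)],[np.sin(y),np.cos(y)]]);c=np.array([.6577,-.274])
def rect(hx,hy,z,col):
    P=np.c_[(np.array([(1,1),(1,-1),(-1,-1),(-1,1)])*[hx,hy])@R.T+c,[z]*4]
    for im,n in((f,'side'),(g,'scene')): cv2.polylines(im,[proj(n,P).astype(int)],True,col,1)
rect(.049,.011,.005,(0,0,255));rect(.049,.011,.05,(0,255,255));rect(.043,.038,.079,(0,255,0));
h=lambda u,v,z=0:(lambda f,cx,cy,E:(lambda o,d:(o+d*(z-o[2])/d[2]).round(3))(-E[:,:3].T@E[:,3],E[:,:3].T@[(u-cx)/f,(v-cy)/f,1]))(*C['side'])
print('centrifuge base',h(195,122),h(288,124),'instr base',h(180,178),h(228,187),h(238,150))
cv2.imwrite('pics/ov.png',np.hstack([cv2.resize(f[110:220,170:280],(400,400)),cv2.resize(g[120:230,290:400],(400,400))]))
```

```text
centrifuge base [ 0.884 -0.53   0.   ] [ 0.551 -0.527  0.   ] instr base [ 0.861 -0.199  0.   ] [ 0.713 -0.161  0.   ] [ 0.708 -0.354  0.   ]
```

View pics/ov.png

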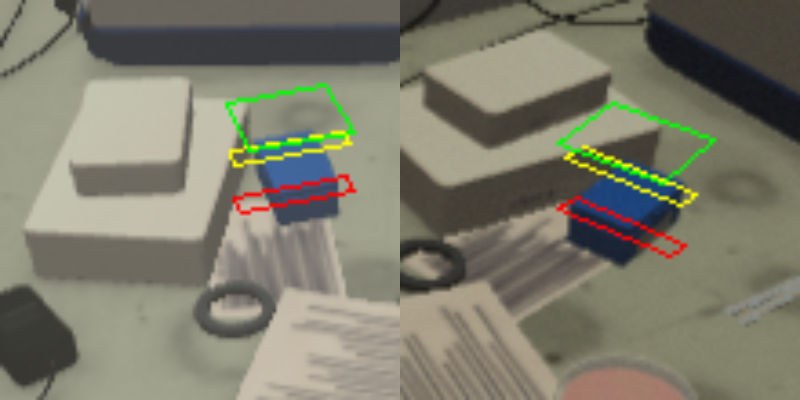

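Clearance to the instrument (left of the box, x≥0.71) is tight, so I'll use a reduced opening and grasp 8 mm toward the box's +y end. Moving above the box.

```bash
python3 -m inch '[{"slide":[0.2,0.14,0],"yaw":0.7},{"slide":[0.2,0.14,0],"yaw":0.7},{"slide":[0.2,0.14,0],"yaw":0.7},{"slide":[0.2,0.14,0],"yaw":0.7},{"slide":[0.2,0.14,0],"yaw":0.7},{"slide":[0.467,0.329,-0.06],"yaw":1.623},{"slide":[0.467,0.329,-0.06],"yaw":1.623},{"slide":[0.467,0.329,-0.06],"yaw":1.623},{"slide":[0.467,0.329,-0.06],"yaw":1.623},{"slide":[0.467,0.329,-0.06],"yaw":1.623},{"slide":[0.467,0.329,-0.06],"yaw":1.623},{"slide":[0.467,0.329,-0.06],"yaw":1.623},{"slide":[0.467,0.329,-0.06],"yaw":1.623},{"slide":[0.467,0.329,-0.06],"yaw":1.623},{"slide":[0.467,0.329,-0.06],"yaw":1.623},{"slide":[0.467,0.329,-0.06],"yaw":1.623},{"slide":[0.467,0.329,-0.06],"yaw":1.623},{"slide":[0.467,0.329,-0.06],"yaw":1.623}]' 60 60
python3 - <<'E'
from workcell import *
import cv2,numpy as np
from fit import proj
c=camera('wrist');f=c['frame'][:,:,::-1].copy();K=(c['fx'],c['cx'],c['cy'],np.array(c['extrinsics'])[:3])
y=.358;L=np.array([(i*.0265,j*.042) for i,j in((1,1),(1,-1),(-1,-1),(-1,1))])@np.array([[np.cos(y),np.sin(y)],[-np.sin(y),np.cos(y)]])+[.6577,-.274]
u=proj('',np.c_[L,[.036]*4],K);print(u.round(1));np.savez('pics/w1.npz',E=K[3],k=K[:3])
cv2.imwrite('pics/w1.png',f);o=get_obs();print(o['joint_pos'].round(2),o['ee_rot'].round(3))
E
```

```text
clock: 1.6
position: [0.6543, -0.2686, 0.1824]
ee_rot: [0.571, 0.821, -0.0, 0.0]
ft_force: [-0.1, 0.3, 0.6]
grip_width: 0.762
grasp_force: 0.0
[[322.7 152.7]
 [320.2 254. ]
 [256.6 254.2]
 [253.6 152.8]]
[ 0.65  0.6  -0.5   1.26  0.28  1.35  0.52] [ 0.571  0.821 -0.     0.   ]
```

View pics/w1.png

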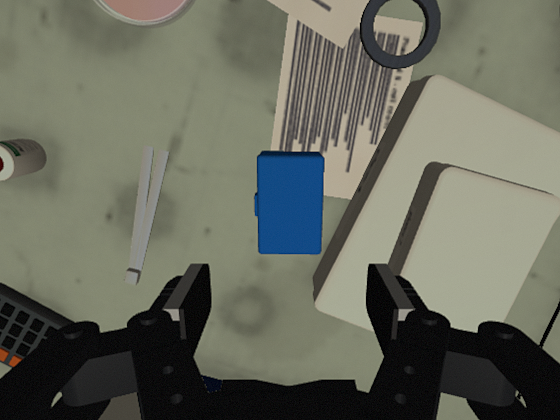

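Wrist view: box at (257–324, 152–254), prediction within 2 px; instrument base edge ~45 mm away, so a centred grasp is safe. Descend and grip.

```bash
python3 -m inch '[{"slide":[0.004,-0.007,-0.03]},{"slide":[0.004,-0.007,-0.06]},{"slide":[0.004,-0.007,-0.09]},{"slide":[0.004,-0.007,-0.12]},{"slide":[0.004,-0.007,-0.145]},{"slide":[0.004,-0.007,-0.164]},{"slide":[0.004,-0.007,-0.164]},{"slide":[0.004,-0.007,-0.164]},{"slide":[0.004,-0.007,-0.164]}]' 60
python3 -m inch '[{"slide":[0,0,0]},{"slide":[0,0,0]},{"slide":[0,0,0]},{"slide":[0,0,0]},{"slide":[0,0,0]},{"slide":[0,0,0]},{"slide":[0,0,0]},{"slide":[0,0,0]}]' 255 50
```

```text
invalid input
invalid input
```

Yaw must apparently always be given.

```bash
python3 -m inch '[{"slide":[0.004,-0.007,-0.03],"yaw":0},{"slide":[0.004,-0.007,-0.06],"yaw":0},{"slide":[0.004,-0.007,-0.09],"yaw":0},{"slide":[0.004,-0.007,-0.12],"yaw":0},{"slide":[0.004,-0.007,-0.145],"yaw":0},{"slide":[0.004,-0.007,-0.164],"yaw":0},{"slide":[0.004,-0.007,-0.164],"yaw":0},{"slide":[0.004,-0.007,-0.164],"yaw":0}]' 60
python3 -m inch '[{"slide":[0,0,0],"yaw":0},{"slide":[0,0,0],"yaw":0},{"slide":[0,0,0],"yaw":0},{"slide":[0,0,0],"yaw":0},{"slide":[0,0,0],"yaw":0},{"slide":[0,0,0],"yaw":0},{"slide":[0,0,0],"yaw":0},{"slide":[0,0,0],"yaw":0}]' 255 50
```

```text
clock: 2.32
position: [0.6584, -0.2751, 0.0185]
ee_rot: [0.571, 0.821, -0.0, -0.0]
ft_force: [0.1, -0.4, 0.6]
grip_width: 0.768
grasp_force: 0.0
clock: 2.98
position: [0.66, -0.2747, 0.0205]
ee_rot: [0.57, 0.822, 0.0, 0.001]
ft_force: [-0.6, -0.1, 6.7]
grip_width: 0.613
grasp_force: 54.7
```

```bash
python3 -m inch '[{"slide":[0,0,0.02],"yaw":0},{"slide":[0,0,0.06],"yaw":0},{"slide":[-0.02,0.03,0.09],"yaw":-0.1},{"slide":[-0.04,0.065,0.09],"yaw":-0.2},{"slide":[-0.06,0.10,0.09],"yaw":-0.333},{"slide":[-0.08,0.13,0.09],"yaw":-0.333},{"slide":[-0.1,0.16,0.09],"yaw":-0.333},{"slide":[-0.12,0.19,0.09],"yaw":-0.333},{"slide":[-0.14,0.22,0.09],"yaw":-0.333},{"slide":[-0.155,0.245,0.09],"yaw":-0.333},{"slide":[-0.17,0.269,0.09],"yaw":-0.333},{"slide":[-0.17,0.269,0.09],"yaw":-0.333},{"slide":[-0.17,0.269,0.09],"yaw":-0.333},{"slide":[-0.17,0.269,0.09],"yaw":-0.333}]'
python3 - <<'E'
from workcell import *
import cv2,numpy as np
a=[camera(n) for n in('side','scene','wrist')]
cv2.imwrite('pics/h.png',np.vstack([np.hstack([a[0]['frame'][90:390,150:550],a[1]['frame'][90:390,100:500]]),np.hstack([a[2]['frame'][::2,::2],np.zeros((210,520,3),np.uint8)])])[:,:,::-1])
cv2.imwrite('pics/wfull_h.png',a[2]['frame'][:,:,::-1])
E
```

```text
clock: 4.15
position: [0.4896, -0.0056, 0.1089]
ee_rot: [0.698, 0.716, 0.0, 0.001]
ft_force: [0.5, 0.7, -1.4]
grip_width: 0.608
grasp_force: 53.8
```

View pics/h.png

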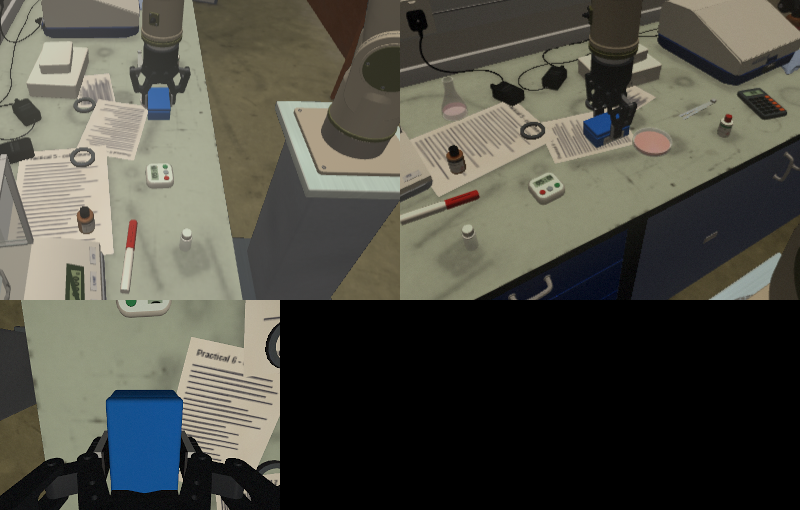

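Box is held level (side ~(309,190)), between dish and timer. Lower, release, rise and look.

```bash
python3 -m inch '[{"slide":[0,0,-0.03],"yaw":0},{"slide":[0,0,-0.06],"yaw":0},{"slide":[0,0,-0.08],"yaw":0},{"slide":[0,0,-0.085],"yaw":0},{"slide":[0,0,-0.089],"yaw":0},{"slide":[0,0,-0.09],"yaw":0},{"slide":[0,0,-0.09],"yaw":0},{"slide":[0,0,-0.09],"yaw":0}]'
python3 -m inch '[{"slide":[0,0,0],"yaw":0},{"slide":[0,0,0],"yaw":0},{"slide":[0,0,0],"yaw":0},{"slide":[0,0,0],"yaw":0},{"slide":[0,0,0.02],"yaw":0},{"slide":[0,0,0.05],"yaw":0},{"slide":[0,-0.02,0.09],"yaw":0},{"slide":[0,-0.05,0.13],"yaw":0},{"slide":[0,-0.08,0.17],"yaw":0},{"slide":[0,-0.1,0.21],"yaw":0},{"slide":[0,-0.12,0.25],"yaw":0},{"slide":[0,-0.12,0.28],"yaw":0},{"slide":[0,-0.12,0.31],"yaw":0},{"slide":[0,-0.12,0.34],"yaw":0},{"slide":[0,-0.12,0.34],"yaw":0},{"slide":[0,-0.12,0.34],"yaw":0},{"slide":[0,-0.12,0.34],"yaw":0}]' 40
cat > shot.py <<'E'
from workcell import *
import cv2,sys,numpy as np
n,o=sys.argv[1:3];c=camera(n);cv2.imwrite(f'pics/{o}.png',c['frame'][:,:,::-1]);np.savez(f'pics/{o}.npz',E=np.array(c['extrinsics'])[:3],k=[c['fx'],c['cx'],c['cy']])
E
python3 shot.py wrist w2
```

```text
clock: 4.97
position: [0.4872, -0.0058, 0.0201]
ee_rot: [0.699, 0.716, -0.003, -0.001]
ft_force: [-22.9, -0.7, 34.7]
grip_width: 0.609
grasp_force: 58.4
clock: 6.38
position: [0.489, -0.125, 0.3577]
ee_rot: [0.698, 0.716, -0.0, -0.0]
ft_force: [0.1, 0.1, -0.3]
grip_width: 0.846
grasp_force: 0.0
```

View pics/w2.png

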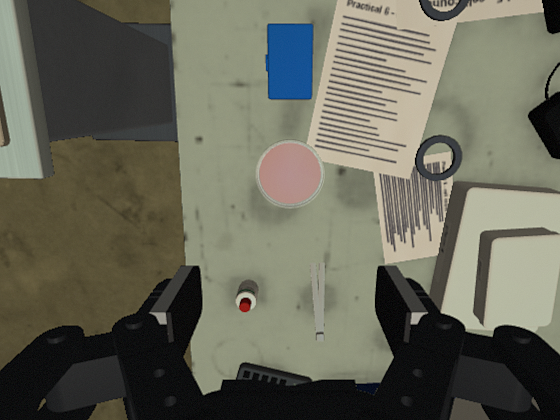

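Wrist: box at (268–313, 24–99), dish (290,174), oil (245,305). Shift +y so that the timer is in view too.

```bash
python3 -m inch '[{"slide":[0,0.04,0],"yaw":0},{"slide":[0,0.08,0],"yaw":0},{"slide":[0,0.12,0],"yaw":0},{"slide":[0,0.13,0],"yaw":0},{"slide":[0,0.13,0],"yaw":0},{"slide":[0,0.13,0],"yaw":0},{"slide":[0,0.13,0],"yaw":0}]'
python3 shot.py wrist w3
python3 - <<'E'
import cv2
from mos import mos
f=cv2.imread('pics/w3.png');print(f.shape)
cv2.imwrite('pics/w3c.png',cv2.resize(f[0:310,200:480],None,fx=1.9,fy=1.9,interpolation=cv2.INTER_CUBIC))
E
```

```text
clock: 7.02
position: [0.489, 0.0036, 0.3575]
ee_rot: [0.699, 0.715, -0.001, -0.0]
ft_force: [0.2, -0.1, -0.5]
grip_width: 0.839
grasp_force: 0.0
(420, 560, 3)
```

View pics/w3c.png

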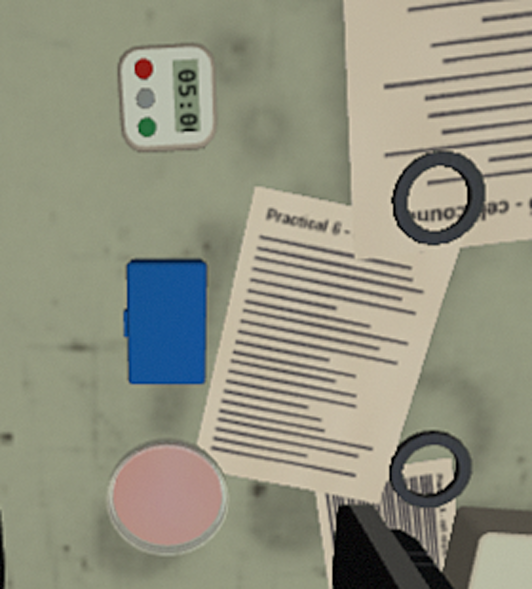

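Crop shows timer (117–216, 43–152), box lid (128–207, 260–384), dish (107–229, 438–556), rings centred (438,198) and (430,469). Fitting these in the wrist frame.

```bash
cat > w3fit.py <<'E'
from fit import *
z=np.load('pics/w3.npz');k=z['k'];cam=(k[0],k[1],k[2],z['E'])
cv=lambda b:np.r_[(np.array(b[:2])+.5)/1.9+199.5,(np.array(b[2:])+.5)/1.9-.5]
X={}
for n,b in dict(timer=(117,216,43,152),dish=(107,229,438,556),rl=(392,485,151,245),rr=(390,471,431,507)).items():
    g=lambda p:bb('',(S[n] if n in S else sq(.062,.022,.012,p[2]))+[p[0],p[1],0],cam)-cv(b)
    s=least_squares(g,[.6,0,.05]);X[n]=s.x[:2];print(n,s.x.round(4),s.fun.round(1))
B=np.array([(207,260),(206,383),(129,384),(128,260)]);B=(B+.5)/1.9+[199.5,-.5]
def bx(p):
    c,s=np.cos(p[2]),np.sin(p[2]);L=np.array([(i*.0265,j*.042,.036) for i,j in((1,1),(1,-1),(-1,-1),(-1,1))])
    return L@np.array([[c,s,0],[-s,c,0],[0,0,1]])+[p[0],p[1],0]
s=least_squares(lambda p:(proj('',bx(p),cam)-B).ravel(),[.49,0,0]);print('box',s.x.round(4),s.fun.round(1))
d=X['timer']-X['dish'];print('len',np.linalg.norm(d),'mid',(X['timer']+X['dish'])/2,'yaw',np.arctan2(-d[0],d[1]))
E
python3 w3fit.py
```

```text
timer [0.486  0.1372 0.0233] [-0.2  0.2 -0.1  0.1]
dish [ 0.4935 -0.1429  0.05  ] [-0.   0.  -0.2  0.2]
rl [0.6714 0.0803 0.05  ] [-1.1  1.  -0.5  0.6]
rr [ 0.6918 -0.1162  0.05  ] [-1.5  1.4 -1.1  1.3]
box [ 0.4899 -0.0037  0.025 ] [ 0.6 -0.4  0.2  0.6 -0.1  0.2 -0.7 -0.3]
len 0.28016862314981444 mid [ 0.48971883 -0.00284427] yaw 0.02669420321912367
```

Box is within 1 mm and 0.002 rad of the target. The dish is on the right (y<0): vial → right ring, dropper → left ring. Now the oil bottle.

```bash
python3 -m inch '[{"slide":[-0.006,-0.036,-0.015],"yaw":0},{"slide":[-0.012,-0.072,-0.03],"yaw":0},{"slide":[-0.018,-0.108,-0.045],"yaw":0},{"slide":[-0.024,-0.144,-0.06],"yaw":0},{"slide":[-0.03,-0.18,-0.075],"yaw":0},{"slide":[-0.036,-0.216,-0.09],"yaw":0},{"slide":[-0.042,-0.252,-0.105],"yaw":0},{"slide":[-0.048,-0.288,-0.12],"yaw":0},{"slide":[-0.053,-0.323,-0.14],"yaw":0},{"slide":[-0.053,-0.323,-0.18],"yaw":0},{"slide":[-0.053,-0.323,-0.2],"yaw":0},{"slide":[-0.053,-0.323,-0.2],"yaw":0},{"slide":[-0.053,-0.323,-0.2],"yaw":0}]' 30
python3 shot.py wrist w4
```

```text
clock: 8.15
position: [0.4352, -0.3184, 0.1578]
ee_rot: [0.699, 0.715, -0.0, -0.001]
ft_force: [-0.3, 0.3, 1.3]
grip_width: 0.883
grasp_force: 0.0
```

View pics/w4.png

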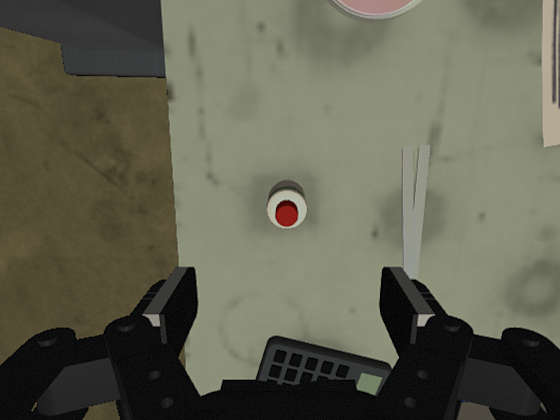

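Oil bottle outline (267–308, 180–229), cap centre (287,214); solve for its position.

```bash
cat > one.py <<'E'
from fit import *
import sys
n,f=sys.argv[1:3];b=[float(v) for v in sys.argv[3:7]]
z=np.load(f'pics/{f}.npz');k=z['k'];cam=(k[0],k[1],k[2],z['E'])
s=least_squares(lambda p:bb('',S[n]+[p[0],p[1],0],cam)-b,[.5,0]);print(n,s.x.round(4),s.fun.round(1))
E
python3 one.py oil w4 267 308 180 229
```

```text
oil [ 0.436  -0.3192] [ 0.2 -0.2 -0.8  0.8]
```

```bash
python3 -m inch '[{"slide":[0,-0.0015,-0.035],"yaw":0},{"slide":[0,-0.0015,-0.07],"yaw":0},{"slide":[0,-0.0015,-0.1],"yaw":0},{"slide":[0,-0.0015,-0.12],"yaw":0},{"slide":[0,-0.0015,-0.1335],"yaw":0},{"slide":[0,-0.0015,-0.1335],"yaw":0},{"slide":[0,-0.0015,-0.1335],"yaw":0}]'
python3 -m inch '[{"slide":[0,0,0],"yaw":0},{"slide":[0,0,0],"yaw":0},{"slide":[0,0,0],"yaw":0},{"slide":[0,0,0],"yaw":0},{"slide":[0,0,0],"yaw":0},{"slide":[0,0,0],"yaw":0},{"slide":[0,0,0],"yaw":0},{"slide":[0,0,0],"yaw":0},{"slide":[0,0,0],"yaw":0},{"slide":[0,0,0],"yaw":0}]' 255 30
```

```text
clock: 8.78
position: [0.4371, -0.3201, 0.0264]
ee_rot: [0.698, 0.716, 0.0, 0.001]
ft_force: [-0.2, -0.8, 0.6]
grip_width: 0.881
grasp_force: 0.0
clock: 9.62
position: [0.4367, -0.3199, 0.026]
ee_rot: [0.698, 0.716, 0.0, 0.001]
ft_force: [-1.8, -0.4, 6.3]
grip_width: 0.325
grasp_force: 29.1
```

```bash
python3 -m inch '[{"slide":[0,0,0.02],"yaw":0},{"slide":[0,0,0.055],"yaw":0},{"slide":[0,0,0.09],"yaw":0},{"slide":[0.006,0.035,0.1],"yaw":0},{"slide":[0.012,0.07,0.1],"yaw":0},{"slide":[0.018,0.105,0.1],"yaw":0},{"slide":[0.024,0.14,0.1],"yaw":0},{"slide":[0.03,0.175,0.1],"yaw":0},{"slide":[0.036,0.21,0.1],"yaw":0},{"slide":[0.042,0.245,0.1],"yaw":0},{"slide":[0.048,0.28,0.1],"yaw":0},{"slide":[0.052,0.305,0.1],"yaw":0},{"slide":[0.054,0.3155,0.1],"yaw":0},{"slide":[0.054,0.3155,0.08],"yaw":0},{"slide":[0.054,0.3155,0.06],"yaw":0},{"slide":[0.054,0.3155,0.05],"yaw":0},{"slide":[0.054,0.3155,0.044],"yaw":0},{"slide":[0.054,0.3155,0.044],"yaw":0},{"slide":[0.054,0.3155,0.044],"yaw":0}]'
python3 -m inch '[{"slide":[0,0,-0.002],"yaw":0},{"slide":[0,0,-0.004],"yaw":0},{"slide":[0,0,-0.006],"yaw":0},{"slide":[0,0,-0.006],"yaw":0},{"slide":[0,0,-0.006],"yaw":0},{"slide":[0,0,-0.006],"yaw":0}]'
```

```text
clock: 11.2
position: [0.4904, -0.0044, 0.0693]
ee_rot: [0.698, 0.716, 0.0, 0.0]
ft_force: [-0.2, -0.2, 0.6]
grip_width: 0.327
grasp_force: 29.8
clock: 11.7
position: [0.4902, -0.004, 0.063]
ee_rot: [0.698, 0.716, 0.0, 0.0]
ft_force: [-0.1, -0.8, -0.0]
grip_width: 0.332
grasp_force: 29.8
```

```bash
python3 shot.py side s5; python3 shot.py scene c5
python3 - <<'E'
import cv2,numpy as np
a,b=cv2.imread('pics/s5.png'),cv2.imread('pics/c5.png')
cv2.imwrite('pics/m5.png',np.hstack([cv2.resize(a[160:260,250:350],(400,400),interpolation=2),cv2.resize(b[180:280,260:360],(400,400),interpolation=2)]))
E
```

```text
(no output)
```

View pics/m5.png

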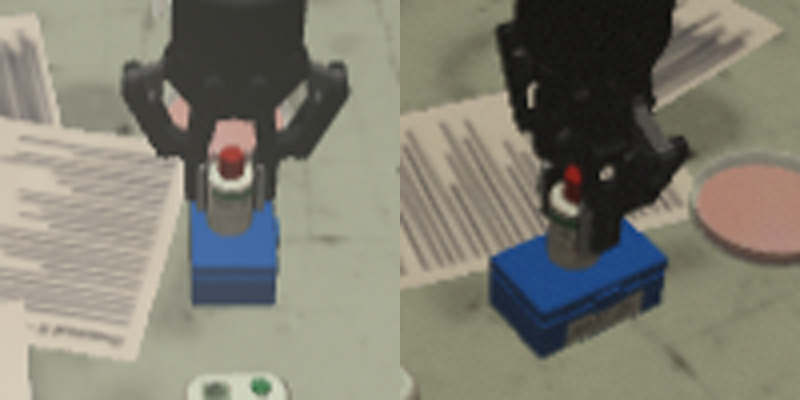

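Bottle is upright over the lid's middle, about 1 mm above it. Lower gently and release, opening just enough.

```bash
python3 -m inch '[{"slide":[0,0,-0.001],"yaw":0},{"slide":[0,0,-0.002],"yaw":0},{"slide":[0,0,-0.002],"yaw":0},{"slide":[0,0,-0.002],"yaw":0}]'
python3 -m inch '[{"slide":[0,0,0],"yaw":0},{"slide":[0,0,0],"yaw":0},{"slide":[0,0,0],"yaw":0},{"slide":[0,0,0],"yaw":0},{"slide":[0,0,0],"yaw":0},{"slide":[0,0,0.015],"yaw":0},{"slide":[0,0,0.035],"yaw":0},{"slide":[0,0,0.07],"yaw":0},{"slide":[0,0,0.1],"yaw":0},{"slide":[-0.01,0.03,0.11],"yaw":0},{"slide":[-0.015,0.07,0.11],"yaw":0},{"slide":[-0.02,0.11,0.11],"yaw":0},{"slide":[-0.027,0.15,0.11],"yaw":0},{"slide":[-0.034,0.19,0.11],"yaw":0},{"slide":[-0.04,0.23,0.11],"yaw":0},{"slide":[-0.046,0.27,0.11],"yaw":0},{"slide":[-0.052,0.315,0.11],"yaw":0},{"slide":[-0.052,0.315,0.11],"yaw":0},{"slide":[-0.052,0.315,0.11],"yaw":0},{"slide":[-0.052,0.315,0.11],"yaw":0}]' 60
python3 shot.py wrist w6;python3 shot.py side s6;python3 shot.py scene c6
python3 - <<'E'
import cv2,numpy as np
a,b,w=[cv2.imread(f'pics/{n}.png') for n in('s6','c6','w6')]
cv2.imwrite('pics/m6.png',np.hstack([np.vstack([cv2.resize(a[160:260,250:350],(300,300),interpolation=2),cv2.resize(b[180:280,260:360],(300,300),interpolation=2)]),cv2.resize(w[90:390,180:430],(500,600),interpolation=2)]))
E
```

```text
clock: 12.13
position: [0.4905, -0.004, 0.0624]
ee_rot: [0.698, 0.716, -0.0, 0.0]
ft_force: [-8.6, -0.2, 22.1]
grip_width: 0.322
grasp_force: 32.0
clock: 13.8
position: [0.438, 0.3109, 0.1704]
ee_rot: [0.698, 0.716, -0.0, -0.0]
ft_force: [0.3, -0.8, 0.2]
grip_width: 0.767
grasp_force: 0.0
```

View pics/m6.png

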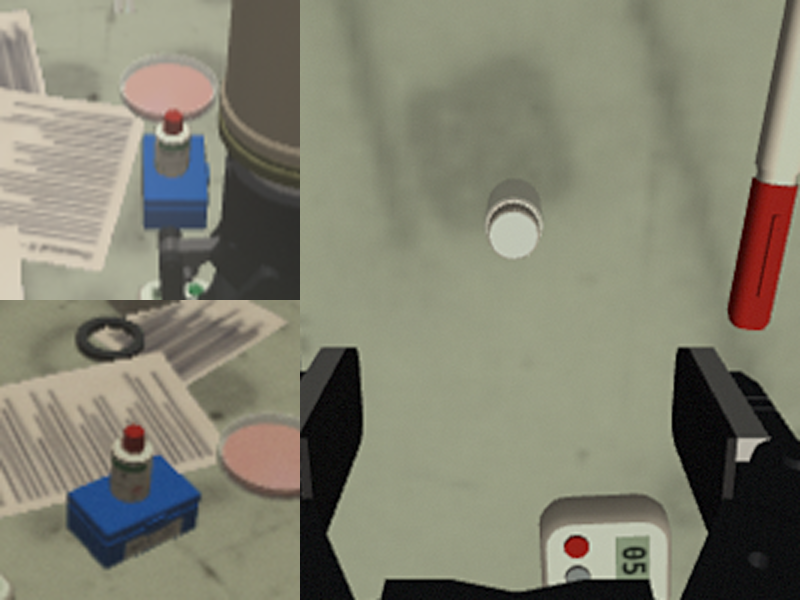

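Oil bottle stands on the lid centrally. Vial in wrist picture: u 272.5–300.5, v 180–219.5.

```bash
python3 one.py vial w6 272.5 300.5 180 219.5
```

```text
vial [0.4381 0.3105] [-1.3  1.3 -1.1  1. ]
```

```bash
python3 -m inch '[{"slide":[0,-0.001,-0.035],"yaw":0},{"slide":[0,-0.001,-0.07],"yaw":0},{"slide":[0,-0.001,-0.1],"yaw":0},{"slide":[0,-0.001,-0.13],"yaw":0},{"slide":[0,-0.001,-0.146],"yaw":0},{"slide":[0,-0.001,-0.146],"yaw":0},{"slide":[0,-0.001,-0.146],"yaw":0}]'
python3 -m inch '[{"slide":[0,0,0],"yaw":0},{"slide":[0,0,0],"yaw":0},{"slide":[0,0,0],"yaw":0},{"slide":[0,0,0],"yaw":0},{"slide":[0,0,0],"yaw":0},{"slide":[0,0,0],"yaw":0},{"slide":[0,0,0],"yaw":0},{"slide":[0,0,0],"yaw":0},{"slide":[0,0,0],"yaw":0}]' 255 30
python3 -m inch '[{"slide":[0,0,0.02],"yaw":0},{"slide":[0,0,0.055],"yaw":0},{"slide":[0,0,0.09],"yaw":0},{"slide":[0,0,0.09],"yaw":0}]'
```

```text
clock: 14.53
position: [0.4384, 0.309, 0.0248]
ee_rot: [0.699, 0.715, -0.001, -0.0]
ft_force: [-0.5, -0.2, 0.8]
grip_width: 0.759
grasp_force: 0.0
clock: 15.28
position: [0.4389, 0.3103, 0.0261]
ee_rot: [0.698, 0.716, 0.001, 0.001]
ft_force: [-1.0, -2.0, 7.6]
grip_width: 0.253
grasp_force: 29.1
clock: 15.62
position: [0.4406, 0.3126, 0.1216]
ee_rot: [0.698, 0.716, 0.005, 0.001]
ft_force: [0.8, 0.7, 0.0]
grip_width: 0.252
grasp_force: 29.5
```

```bash
python3 -m inch '[{"slide":[0.02,-0.033,0.01],"yaw":0},{"slide":[0.04,-0.066,0.01],"yaw":0},{"slide":[0.06,-0.1,0.01],"yaw":0},{"slide":[0.08,-0.134,0.01],"yaw":0},{"slide":[0.1,-0.168,0.01],"yaw":0},{"slide":[0.12,-0.202,0.01],"yaw":0},{"slide":[0.14,-0.236,0.01],"yaw":0},{"slide":[0.16,-0.27,0.01],"yaw":0},{"slide":[0.18,-0.304,0.01],"yaw":0},{"slide":[0.2,-0.338,0.01],"yaw":0},{"slide":[0.22,-0.371,0.01],"yaw":0},{"slide":[0.24,-0.404,0.01],"yaw":0},{"slide":[0.2535,-0.4265,0.01],"yaw":0},{"slide":[0.2535,-0.4265,-0.02],"yaw":0},{"slide":[0.2535,-0.4265,-0.045],"yaw":0},{"slide":[0.2535,-0.4265,-0.065],"yaw":0},{"slide":[0.2535,-0.4265,-0.065],"yaw":0},{"slide":[0.2535,-0.4265,-0.065],"yaw":0}]'
python3 shot.py side s7;python3 shot.py scene c7
python3 - <<'E'
import cv2,numpy as np
a,b=[cv2.imread(f'pics/{n}.png') for n in('s7','c7')]
cv2.imwrite('pics/m7.png',np.hstack([cv2.resize(a[140:220,190:270],(400,400),interpolation=2),cv2.resize(b[150:230,255:335],(400,400),interpolation=2)]))
E
```

```text
clock: 17.12
position: [0.6912, -0.1164, 0.0496]
ee_rot: [0.698, 0.716, -0.0, -0.001]
ft_force: [0.6, 0.1, 0.3]
grip_width: 0.25
grasp_force: 29.6
```

View pics/m7.png

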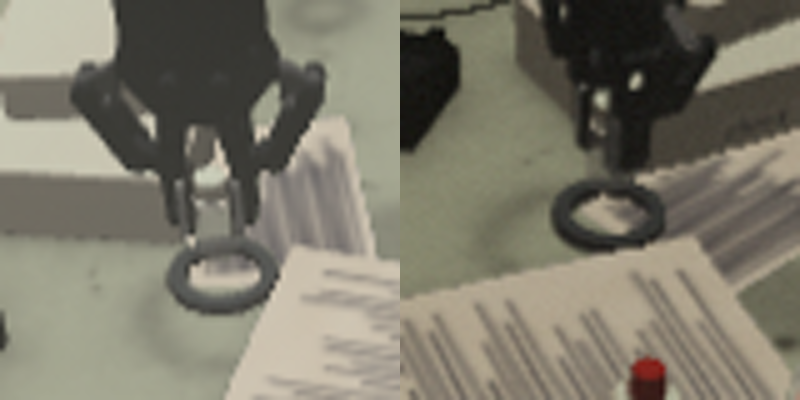

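Vial hangs upright over the right ring (side ring centre ≈(234,195)); maybe 2–3 mm toward +x, well inside the 9 mm clearance. I'll trim 1.5 mm and lower.

```bash
python3 -m inch '[{"slide":[-0.0015,0,-0.008],"yaw":0},{"slide":[-0.0015,0,-0.016],"yaw":0},{"slide":[-0.0015,0,-0.022],"yaw":0},{"slide":[-0.0015,0,-0.024],"yaw":0},{"slide":[-0.0015,0,-0.025],"yaw":0},{"slide":[-0.0015,0,-0.025],"yaw":0},{"slide":[-0.0015,0,-0.025],"yaw":0}]'
```

```text
clock: 17.8
position: [0.69, -0.1166, 0.0261]
ee_rot: [0.698, 0.716, -0.0, 0.0]
ft_force: [-7.0, -0.8, 13.8]
grip_width: 0.256
grasp_force: 31.0
```

```bash
python3 -m inch '[{"slide":[0,0,0],"yaw":0},{"slide":[0,0,0],"yaw":0},{"slide":[0,0,0],"yaw":0},{"slide":[0,0,0],"yaw":0},{"slide":[0,0,0.02],"yaw":0},{"slide":[0,0,0.05],"yaw":0},{"slide":[0,0,0.085],"yaw":0},{"slide":[0,0,0.12],"yaw":0},{"slide":[-0.005,0.03,0.145],"yaw":0},{"slide":[-0.01,0.07,0.156],"yaw":0}]' 110
python3 -m inch '[{"slide":[-0.006,0.04,0],"yaw":0},{"slide":[-0.012,0.08,0],"yaw":0},{"slide":[-0.018,0.12,0],"yaw":0},{"slide":[-0.024,0.16,0],"yaw":0},{"slide":[-0.03,0.2,0],"yaw":0},{"slide":[-0.036,0.24,0],"yaw":0},{"slide":[-0.04,0.28,0],"yaw":0},{"slide":[-0.043,0.32,0],"yaw":0},{"slide":[-0.043,0.32,0],"yaw":0},{"slide":[-0.043,0.32,0],"yaw":0},{"slide":[-0.043,0.32,0],"yaw":0}]' 45
python3 shot.py wrist w8;python3 shot.py side s8;python3 shot.py scene c8
python3 - <<'E'
import cv2,numpy as np
a,b,w=[cv2.imread(f'pics/{n}.png') for n in('s8','c8','w8')]
cv2.imwrite('pics/m8.png',np.hstack([np.vstack([cv2.resize(a[150:250,190:290],(300,300),interpolation=2),cv2.resize(b[150:250,250:350],(300,300),interpolation=2)]),cv2.resize(w[90:390,180:430],(500,600),interpolation=2)]))
E
```

```text
clock: 18.63
position: [0.6818, -0.0507, 0.1849]
ee_rot: [0.701, 0.713, 0.001, 0.003]
ft_force: [1.6, 0.4, 0.5]
grip_width: 0.571
grasp_force: 0.0
clock: 19.55
position: [0.6373, 0.2731, 0.1804]
ee_rot: [0.698, 0.716, -0.0, 0.0]
ft_force: [0.9, -0.8, -0.2]
grip_width: 0.826
grasp_force: 0.0
```

View pics/m8.png

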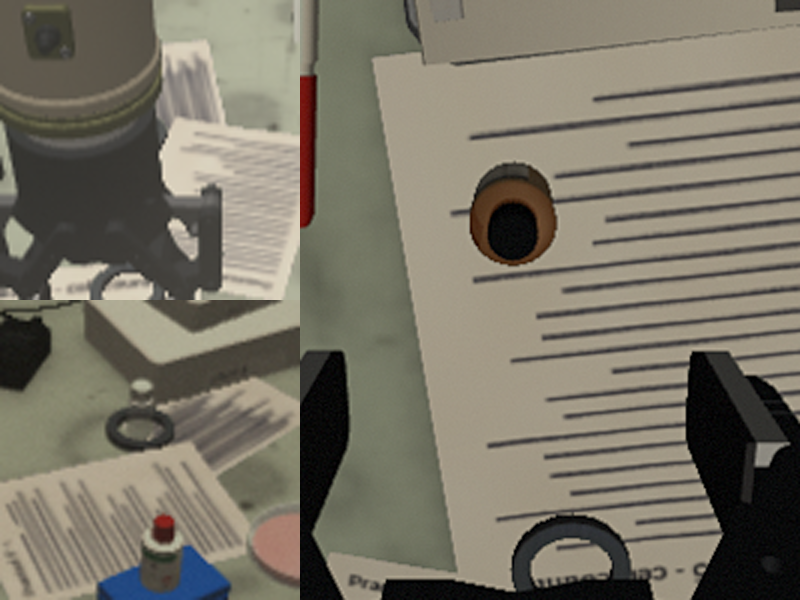

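Vial stands upright in the right ring. Dropper in wrist picture: u 265–308, v 171–222.5.

```bash
python3 one.py drop w8 265 308 171 222.5
```

```text
drop [0.6374 0.273 ] [-0.7  0.7 -0.9  0.8]
```

```bash
python3 -m inch '[{"slide":[0,-0.001,-0.035],"yaw":0},{"slide":[0,-0.001,-0.07],"yaw":0},{"slide":[0,-0.001,-0.1],"yaw":0},{"slide":[0,-0.001,-0.13],"yaw":0},{"slide":[0,-0.001,-0.152],"yaw":0},{"slide":[0,-0.001,-0.152],"yaw":0},{"slide":[0,-0.001,-0.152],"yaw":0}]' 45
python3 -m inch '[{"slide":[0,0,0],"yaw":0},{"slide":[0,0,0],"yaw":0},{"slide":[0,0,0],"yaw":0},{"slide":[0,0,0],"yaw":0},{"slide":[0,0,0],"yaw":0},{"slide":[0,0,0],"yaw":0},{"slide":[0,0,0],"yaw":0},{"slide":[0,0,0],"yaw":0},{"slide":[0,0,0],"yaw":0}]' 255 30
python3 -m inch '[{"slide":[0,0,0.02],"yaw":0},{"slide":[0,0,0.055],"yaw":0},{"slide":[0,0,0.08],"yaw":0},{"slide":[0.003,-0.01,0.08],"yaw":0}]'
```

```text
clock: 20.28
position: [0.6371, 0.271, 0.0283]
ee_rot: [0.699, 0.715, -0.001, -0.0]
ft_force: [-0.6, 0.6, 1.1]
grip_width: 0.822
grasp_force: 0.0
clock: 21.03
position: [0.6382, 0.2727, 0.031]
ee_rot: [0.698, 0.716, 0.001, 0.001]
ft_force: [-0.3, -0.6, 6.2]
grip_width: 0.388
grasp_force: 29.4
clock: 21.37
position: [0.6417, 0.2667, 0.1164]
ee_rot: [0.697, 0.717, 0.005, 0.001]
ft_force: [-0.1, 0.4, 0.0]
grip_width: 0.385
grasp_force: 30.0
```

Refine the left ring from the same wrist picture (u 285.5–345.5, top v 347.5, already seen).

```bash
python3 - <<'E'
from fit import *
z=np.load('pics/w8.npz');k=z['k'];cam=(k[0],k[1],k[2],z['E'])
s=least_squares(lambda p:(bb('',S['rl']+[p[0],p[1],0],cam)-[285.5,345.5,347.5,0])[:3],[.67,.08]);print(s.x.round(4),s.fun.round(1))
E
python3 -m inch '[{"slide":[0.005,-0.035,0],"yaw":0},{"slide":[0.01,-0.07,0],"yaw":0},{"slide":[0.016,-0.105,0],"yaw":0},{"slide":[0.024,-0.14,0],"yaw":0},{"slide":[0.031,-0.17,0],"yaw":0},{"slide":[0.031,-0.183,0],"yaw":0},{"slide":[0.031,-0.183,-0.03],"yaw":0},{"slide":[0.031,-0.183,-0.05],"yaw":0},{"slide":[0.031,-0.183,-0.062],"yaw":0},{"slide":[0.031,-0.183,-0.062],"yaw":0},{"slide":[0.031,-0.183,-0.062],"yaw":0},{"slide":[0.031,-0.183,-0.062],"yaw":0}]'
```

```text
[0.6713 0.0782] [-0.6  0.6  0. ]
clock: 22.37
position: [0.672, 0.0801, 0.0485]
ee_rot: [0.698, 0.716, 0.001, 0.001]
ft_force: [-0.4, -0.0, -0.1]
grip_width: 0.388
grasp_force: 30.0
```

```bash
python3 -m inch '[{"slide":[0,-0.001,0],"yaw":0},{"slide":[0,-0.001,-0.004],"yaw":0},{"slide":[0,-0.001,-0.008],"yaw":0},{"slide":[0,-0.001,-0.011],"yaw":0},{"slide":[0,-0.001,-0.0125],"yaw":0},{"slide":[0,-0.001,-0.0125],"yaw":0},{"slide":[0,-0.001,-0.0125],"yaw":0}]'
```

```text
clock: 22.95
position: [0.6711, 0.0784, 0.0341]
ee_rot: [0.698, 0.716, -0.0, -0.0]
ft_force: [0.8, -0.6, -0.7]
grip_width: 0.384
grasp_force: 30.0
```

No contact with 14 mm down: the bottle is inside the ring. Lower the last 3–4 mm and release.

```bash
python3 -m inch '[{"slide":[0,0,-0.002],"yaw":0},{"slide":[0,0,-0.003],"yaw":0},{"slide":[0,0,-0.0045],"yaw":0},{"slide":[0,0,-0.0045],"yaw":0},{"slide":[0,0,-0.0045],"yaw":0}]'
```

```text
clock: 23.37
position: [0.6713, 0.0784, 0.031]
ee_rot: [0.698, 0.716, 0.0, 0.0]
ft_force: [-4.9, 0.1, 9.3]
grip_width: 0.385
grasp_force: 31.0
```

```bash
python3 -m inch '[{"slide":[0,0,0],"yaw":0},{"slide":[0,0,0],"yaw":0},{"slide":[0,0,0],"yaw":0},{"slide":[0,0,0],"yaw":0},{"slide":[0,0,0.02],"yaw":0},{"slide":[0,0,0.055],"yaw":0},{"slide":[0,0,0.09],"yaw":0},{"slide":[0,0,0.13],"yaw":0},{"slide":[0,0,0.17],"yaw":0},{"slide":[0,0,0.21],"yaw":0},{"slide":[-0.015,-0.03,0.22],"yaw":0},{"slide":[-0.03,-0.065,0.22],"yaw":0},{"slide":[-0.045,-0.1,0.22],"yaw":0},{"slide":[-0.06,-0.135,0.22],"yaw":0},{"slide":[-0.08,-0.17,0.22],"yaw":0},{"slide":[-0.1,-0.205,0.22],"yaw":0},{"slide":[-0.12,-0.24,0.22],"yaw":0},{"slide":[-0.14,-0.275,0.22],"yaw":0},{"slide":[-0.16,-0.31,0.22],"yaw":0},{"slide":[-0.18,-0.34,0.22],"yaw":0}]' 85
python3 shot.py side s9;python3 shot.py scene c9
python3 - <<'E'
import cv2
from fit import *
T=dict(drop=(.6713,.0789),vial=(.690,-.1163),oil=(.49,-.0036))
for im,n in(('s9','side'),('c9','scene')):
    h=cv2.cvtColor(cv2.imread(f'pics/{im}.png'),cv2.COLOR_BGR2HSV)
    for o,zt,lo,hi in(('drop',.047,(4,110,50),(18,255,200)),('oil',.05,(0,150,60),(6,255,255)),('oil',.055,(172,150,60),(180,255,255)),('drop',.056,(0,0,0),(180,255,38)),('vial',.05,(0,0,165),(180,60,255))):
        u=proj(n,[*T[o],zt-.004])[0];m=cv2.inRange(h,lo,hi);x,y=u.astype(int);w=10
        M=cv2.moments(m[y-w:y+w,x-w:x+w],True)
        print(n,o,'pred',u.round(1),'seen',(round(x-w+M['m10']/M['m00'],1),round(y-w+M['m01']/M['m00'],1),M['m00']) if M['m00'] else None)
E
```

```text
clock: 25.03
position: [0.4896, -0.2641, 0.2498]
ee_rot: [0.699, 0.715, -0.0, 0.0]
ft_force: [0.2, -0.1, 0.6]
grip_width: 0.671
grasp_force: 0.0
side drop pred [229.7 236.1] seen None
side oil pred [306.5 213.3] seen None
side oil pred [306.6 211.8] seen None
side drop pred [229.3 233.4] seen None
side vial pred [232.6 184. ] seen (np.float64(232.2), np.float64(178.0), 88.0)
scene drop pred [232.1 207.5] seen (np.float64(231.8), np.float64(208.3), 59.0)
scene oil pred [304.  240.2] seen None
scene oil pred [304.2 238.5] seen None
scene drop pred [231.9 204.5] seen (np.float64(231.4), np.float64(205.0), 74.0)
scene vial pred [297.6 179.9] seen (np.float64(299.8), np.float64(176.4), 21.0)
```

Oil check needs the lid height added; also recheck the dropper in the side view.

Run:
```python
import cv2
from fit import *
for im,n in(('s9','side'),('c9','scene')):
    f=cv2.imread(f'pics/{im}.png');h=cv2.cvtColor(f,cv2.COLOR_BGR2HSV).astype(int)
    m=((h[...,0]<8)|(h[...,0]>170))&(h[...,1]>110)&(h[...,2]>50)
    u=proj(n,[.49,-.0036,.086])[0];x,y=u.astype(int);q=np.argwhere(m[y-10:y+10,x-10:x+10]);print(n,'oil cap pred',u.round(1),'seen',(q.mean(0)[::-1]+[x-10,y-10]).round(1) if len(q) else f[y,x],len(q))
    for z in(.015,.03,.041,.05,.056,.061):
        x,y=proj(n,[.6713,.0789,z])[0].round().astype(int);print(z,(x,y),f[y,x-1:x+2,::-1].tolist())
```

```text
side oil cap pred [307.1 201.1] seen [307.5 198.5] 20
0.015 (np.int64(231), np.int64(244)) [[100, 95, 87], [97, 92, 85], [102, 98, 89]]
0.03 (np.int64(230), np.int64(240)) [[90, 73, 61], [88, 73, 61], [83, 70, 60]]
0.041 (np.int64(230), np.int64(237)) [[91, 71, 59], [91, 71, 59], [91, 71, 59]]
0.05 (np.int64(229), np.int64(234)) [[64, 62, 56], [64, 62, 56], [65, 62, 57]]
0.056 (np.int64(229), np.int64(232)) [[65, 62, 57], [64, 62, 57], [64, 62, 56]]
0.061 (np.int64(229), np.int64(231)) [[66, 64, 58], [67, 64, 59], [66, 64, 59]]
scene oil cap pred [305.1 225.9] seen [304.  225.5] 53
0.015 (np.int64(233), np.int64(217)) [[66, 62, 52], [69, 63, 54], [73, 69, 58]]
0.03 (np.int64(232), np.int64(212)) [[43, 33, 25], [41, 33, 26], [38, 31, 22]]
0.041 (np.int64(232), np.int64(208)) [[32, 26, 21], [35, 24, 18], [37, 25, 20]]
0.05 (np.int64(232), np.int64(205)) [[25, 23, 19], [24, 25, 19], [28, 27, 22]]
0.056 (np.int64(232), np.int64(203)) [[25, 23, 19], [29, 26, 24], [22, 21, 18]]
0.061 (np.int64(232), np.int64(201)) [[26, 26, 21], [24, 23, 19], [26, 25, 20]]
```

All three bottles are upright where they should be, and the gripper is clear.

```bash
python3 -c "from workcell import *;print(hand_in())"
```

```text
the job is handed in; nothing more can be done
None
```

The job is handed in at about 25 s: the slide box measured within 1 mm of half-way and aligned, the oil bottle stands on its lid, the vial is in the right (dish-side) ring, the dropper is in the left (timer-side) ring, and everything is released; the final upright check was by pixel positions, as the picture allowance was used up.

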